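# Roll the wear strip home on a grinding board

## Task

Take the hand roller from its rest and roll it along the whole edge strip of the grinding board with firm, steady pressure, until all six strip sections are pressed flush with the aluminium lips of their channel; press only with the roller and never so hard that the strip would crack (stay below 30 N). Then set the roller back in its rest, upright as it was, and let go. Leave the cast, the bowl and the jar where they are.

Things in the scene. Friction and masses are not known exactly. Their poses are not given: they have to be found in the camera images.
- roller_grip (a point): Middle of the wooden handle of the hand roller, which stands upright in its rest (loose, 0.4 kg). Handle 30 (x) by 24 (y) by 56 high, best gripped across the 24; z up. Under it a steel crown plate 56 (x) by 84 (y) by 8, top 28 below this point. A fork (52 wide in x, down to 66 below this point) holds a rubber wheel, diameter 44, 40 wide, axle along x; it rolls along y.
- roller: The whole hand roller; same axes. Its origin is the lowest point of the wheel, 80 below the middle of the handle.
- wheel (a joint): Turning angle of the roller's wheel on its axle (rad), 0 at the start, free to turn either way; 1 rad is 22 mm of rolling.
- rest_top (a point): Fixed rest of the roller: two walls 60 (x) by 12 (y) centred at y = -36 and 36 on a base 80 by 100, with a gap of 60 between them for the wheel. Point midway between the walls, level with their tops, 64 above the bench. The crown plate lies on the wall tops, roller y along rest y (either way round): the middle of the handle is then 36 straight above this point.
- board: Fixed grey board, 120 (x) by 240 (y) by 20; origin at the centre of its underside, on the bench. An aluminium channel 30 wide, 196 long, lies on it along y, its centre line at x = -30. Its two lips (7 wide, 16 groove between) have their tops about 32 above the bench, but it sits on packers: up to 8 higher or lower, not measured, so find it by touch. In the groove: six strip sections.
- cast: Plaster dental cast, 56 by 62, 29 high, loose; origin at the centre of its underside. Leave alone.
- bowl: Black rubber mixing bowl, 110 across, 60 high, loose; origin at the centre of its underside. Leave alone.
- jar: White jar with cap, 60 across, 70 high, loose; origin at the centre of its underside. Leave alone.
- strip1 (a joint): Strip section 1: white, rigid, 14 by 30, bevelled ends, at board y = -77.5. Value: how far it is pushed down (m): 0 is 6 mm proud of the lips, 0.006 flush. It slides down under about 10 N (more when fast) and stays where left; once flush the roller bears on the hard lips.
- strip2 (a joint): Strip section 2: white, rigid, 14 by 30, bevelled ends, at board y = -46.5. Value: how far it is pushed down (m): 0 is 6 mm proud of the lips, 0.006 flush. It slides down under about 10 N (more when fast) and stays where left; once flush the roller bears on the hard lips.
- strip3 (a joint): Strip section 3: white, rigid, 14 by 30, bevelled ends, at board y = -15.5. Value: how far it is pushed down (m): 0 is 6 mm proud of the lips, 0.006 flush. It slides down under about 10 N (more when fast) and stays where left; once flush the roller bears on the hard lips.
- strip4 (a joint): Strip section 4: white, rigid, 14 by 30, bevelled ends, at board y = 15.5. Value: how far it is pushed down (m): 0 is 6 mm proud of the lips, 0.006 flush. It slides down under about 10 N (more when fast) and stays where left; once flush the roller bears on the hard lips.
- strip5 (a joint): Strip section 5: white, rigid, 14 by 30, bevelled ends, at board y = 46.5. Value: how far it is pushed down (m): 0 is 6 mm proud of the lips, 0.006 flush. It slides down under about 10 N (more when fast) and stays where left; once flush the roller bears on the hard lips.
- strip6 (a joint): Strip section 6: white, rigid, 14 by 30, bevelled ends, at board y = 77.5. Value: how far it is pushed down (m): 0 is 6 mm proud of the lips, 0.006 flush. It slides down under about 10 N (more when fast) and stays where left; once flush the roller bears on the hard lips.

How it is judged (in metres and radians):
On the way, in this order (a step that is already met when the one before it is completed fails the run):
1. the roller is lifted out of its rest (z of roller_grip in the frame of rest_top above 0.06 m), for 0.1 s.
2. the roller bears on the strip or channel (over 3 N) and its wheel has rolled at least 44 mm (2 rad) in one direction (contact force between roller and channel above 3 N and (value of joint wheel above 2 rad or value of joint wheel below -2 rad)), for 0.02 s.
3. all six sections are flush to 1.5 mm and the roller is off the strip (value of joint each of strip1, strip2, strip3, strip4, strip5, strip6 above 0.0045 m and contact force between roller and channel below 0.1 N), for 0.2 s.
At the end, for the whole second after the job is handed in: All six sections are pressed at least 4.5 mm of their 6 mm (within 1.5 mm of the lips), and the roller stands at rest in its rest: handle within 18 mm of straight over the middle, crown plate lying on the walls (height right to 3 mm), tilted less than 0.1 rad (value of joint each of strip1, strip2, strip3, strip4, strip5, strip6 above 0.0045 m and horizontal distance between roller_grip and rest_top below 0.018 m and z of roller_grip in the frame of rest_top between 0.033 and 0.039 m and angle between roller_grip's own z axis and vertical below 0.1 rad and linear speed of roller below 0.02 m/s); the robot touches nothing.
It fails at once if the strip or channel is loaded with more than 30 N (contact force between channel and anything else above 30 N).
It fails at once if the fingers or the arm press on the strip or channel (contact force between channel and the fingers above 1 N or contact force between channel and the arm above 1 N).
It fails at once if the cast is moved more than 20 mm (distance of cast from where it was at the start of the episode above 0.02 m).
It fails at once if the bowl is moved more than 20 mm (distance of bowl from where it was at the start of the episode above 0.02 m).
It fails at once if the jar is moved more than 20 mm (distance of jar from where it was at the start of the episode above 0.02 m).
It also fails if it takes over 69 s, if anything falls off the work surface, if the arm or the gripper's body presses on something with over 40 N, if the wrist force passes 120 N, or if a joint passes its speed limit or range.

## Robot

A 6-joint arm with a two-finger parallel gripper is mounted at the origin on the work surface. World frame = base frame: x ahead of the robot, y to its left, z up, the work surface at z = 0. Lengths are in mm, angles in rad, forces in N, time in s.
With the tool pointing down it reaches from about 275 to 1000 mm from the base axis. Payload 8.4 kg.
Tool frame: the origin (TCP) lies between the finger pads; the fingertips stand 8 mm ahead of it and the grasp point (between the pads) lies 11 mm behind it (tcp_to_tips is the distance from the TCP to the fingertips, in mm); z points along the fingers, y is the line along which they close (so a half turn about z gives the same grasp; the last joint's range is limited). The gripper opens to 85 mm and grips with 20 to 120 N. Pads are 22 mm wide; open, the fingers measure 114 mm over their backs; the gripper's body (76 mm by 85 mm) begins 54 mm behind the grasp point. The pads swing forward as they close: fully open they stand 13 mm farther back than shut.
Start: joints at [1.17, 0.353, 1.633, -0, 1.155, -0.002], TCP at [242.694, 575.958, 205.981] pointing down, gripper open.
Joint ranges: [-2.63, 2.63], [-0.92, 2.1], [0.06, 2.66], [-1.3, 4.44], [0, 2.69], [-3.02, 3.02]. Speed limits (rad/s): [2.22, 2.22, 2.79, 3.14, 3.14, 3.14].

## Interface

Orientations are given as [roll, pitch, yaw] about the fixed x, y, z axes, in that order (R = Rz(yaw) Ry(pitch) Rx(roll)).
In Python, from rig import * gives the robot as it stands.
- The arm moves only by the tool step_arm, never from a script. Its argument "motion" is a list of rows, each an object with "claw": the finger opening in mm, from 0 to 85.4; "delta_pos": the shift along the tool's x, y, z in mm, a list of three; "turn": the turn about the tool's z in rad. In form: [{"claw": claw, "delta_pos": [dx, dy, dz], "turn": turn}, ...]. A call has 1 to 8 rows; each row shifts and turns the commanded pose from where the row before left it, along the tool's axes as they then stand; what a row does not reach is not made up. A row lasts 1/12 s, in which the tool goes at most 41.7 mm and 7.16 degrees, less where a joint would pass 70% of its speed; a pose out of reach is approached as far as the arm can. A call is refused whole if a number of a shift passes 41.7 or a number of a turn 0.125, either way. A call with a gripper value outside its range is refused whole. The fingers move at their own pace and stop on an object; "force" is the grip in N (left out, the last holds). Time passes only in rows, so rows that do not move let the fingers close. It gives the time, the measured TCP pose, the force, the opening and the grip force at its end, in the units of the state.
- sense(): the state, without advancing time (a new reading comes with each control period).
- grab_frame(name): name is "scene" or "side" or "wrist"; returns a dict with "img" (400x640x3 uint8, red, green, blue), "vertical_fov" (degrees; the focal length in pixels is half the picture's height over the tangent of half this angle, whatever the lens; pixels are square), "cx", "cy" (the principal point, pixels), "D" ([k1, k2, p1, p2, k3] as OpenCV has them; the pictures are not rectified), "R" (3x3) and "t" (3): a world point X has camera coordinates R X + t. Camera axes: x right, y down, z forward; pixel columns grow to the right and rows downward; lengths in mm; the calibration is good to about 2 mm. A picture is of the moment at which its call begins. There is no depth.
- sign_off(): hands the job in; it is judged then, once.
The state is a dict: "clock": time; "qpos": joint angles; "qvel": joint speeds; "joint_efforts": joint torques, N m; "eef_pos": TCP position; "tcp_rot": TCP orientation; "contact_force": force on the tool from outside, world axes, zero at the start; "wrist_torque": the same for the moment, N m; "opening": opening from 0.0 (shut) to 1.0 (fully open); "grasp_force": force on a finger pad.
Only numpy, scipy, OpenCV 4.12 (cv2) and the standard library are available. Lean on these libraries where they do the work, as an engineer would, in place of code of your own. Each camera call takes 0.05 s, during which the arm holds its last target. There are 200 camera calls.

## Working session

There is one attempt and no reset: what is moved stays moved. The work goes in short steps, Python scripts to look and compute and a tool call to move; the robot and the scene stay as the last step left them, time stands still between calls to the robot, and variables do not carry over. Pictures are saved under pics/ and viewed, at most 10 in all, crops included, and the job is handed in when it is done.

Besides the shell and the picture viewer there is one more tool, called after "Request:" as name(argument=value, ...), one argument or row to a line, values as JSON. step_arm: Moves the arm, as the interface text tells. Its arguments: {"type":"object","properties":{"motion":{"type":"array","items":{"type":"object","properties":{"claw":{"type":"number"},"delta_pos":{"type":"array","items":{"type":"number"}},"turn":{"type":"number"}}}},"force":{"type":"number"}},"required":["motion"]}

```bash
mkdir -p pics; python3 - <<'E'
from rig import *
import cv2,json
s=sense();print(s)
for n in("scene","side"):
    f=grab_frame(n);cv2.imwrite(f"pics/{n}0.png",f["img"][:,:,::-1])
    print(n,f["vertical_fov"],f["cx"],f["cy"],f["D"],f["R"],f["t"])
E
```

```text
{'clock': 0.0, 'qpos': array([ 1.16959176e+00,  3.53612346e-01,  1.63411853e+00,  1.22970369e-05,
        1.15522732e+00, -2.38488524e-03]), 'qvel': array([-0.00077687,  0.00130891,  0.00011831, -0.00110394,  0.00172276,
       -0.00053911]), 'joint_efforts': array([-4.00579120e-05, -6.05241466e+01, -3.42060363e+01,  8.15049276e-06,
        9.39961028e-03,  3.76775245e-05]), 'eef_pos': array([242.49571655, 575.48713323, 205.29075174]), 'tcp_rot': array([-3.14022713e+00, -1.45002509e-05,  2.74276799e+00]), 'contact_force': array([-0.324566  ,  0.19563683, -0.25822521]), 'wrist_torque': array([-0.04792277,  0.02374081, -0.03481503]), 'grasp_force': 0.0, 'opening': 0.9991661347941768}
scene 42.34722663268965 317.64561307386646 205.0885774549063 [-0.01322522  0.          0.          0.          0.        ] [[ 0.30806935  0.95123472  0.01567734]
 [ 0.69924989 -0.21522561 -0.68170927]
 [-0.64509136  0.22097611 -0.73145519]] [-188.16314875 -373.64944463 1449.18479236]
side 53.129911755235284 319.66905172536116 196.4504679903283 [-0.0553067  0.         0.         0.         0.       ] [[-0.9311784  -0.3643095  -0.01361556]
 [-0.25548181  0.67874558 -0.68850089]
 [ 0.26006891 -0.63763863 -0.72510767]] [582.53370702 232.34127367 889.71662177]
```

View pics/scene0.png

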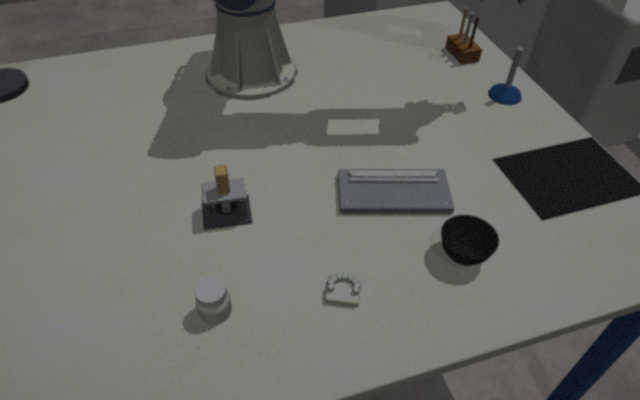

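View pics/side0.png

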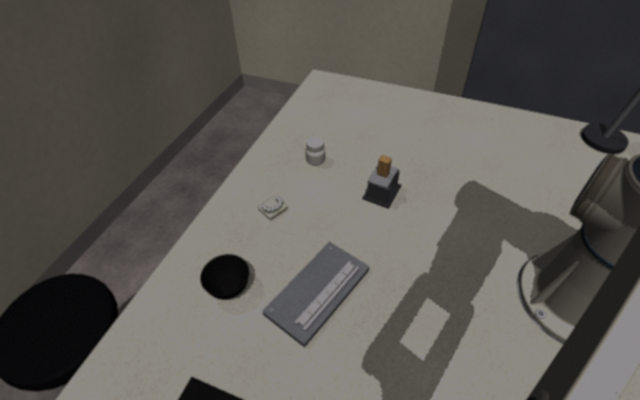

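The scene view shows the roller near (224,195), the board spanning (340–452, 170–213), the bowl at (469,241), the cast at (343,289) and the jar at (212,300). The side view shows the roller at (383,180) and the board at (317,290). Next I'll enlarge crops to pick points.

```bash
python3 - <<'E'
import cv2,numpy as np
a=cv2.imread("pics/scene0.png");b=cv2.imread("pics/side0.png")
A=cv2.resize(a[155:235,195:265],None,fx=5,fy=5,interpolation=2)   # 350x400
B=cv2.resize(a[155:225,330:460],None,fx=5,fy=5,interpolation=2)[:300] # 650
C=cv2.resize(b[145:215,355:410],None,fx=5,fy=5,interpolation=2) #275x350
D=cv2.resize(b[235:350,255:375],None,fx=5,fy=5,interpolation=2) #600x575
def stack(p,q):
    h=max(p.shape[0],q.shape[0]);f=lambda i:np.pad(i,((0,h-i.shape[0]),(0,0),(0,0)))
    return np.hstack([f(p),f(q)])
def br(i):return np.clip(i*1.5,0,255).astype(np.uint8)
cv2.imwrite("pics/c1.png",br(stack(A,C)));cv2.imwrite("pics/c2.png",br(B));cv2.imwrite("pics/c3.png",br(D))
E
```

```text
(no output)
```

View pics/c1.png

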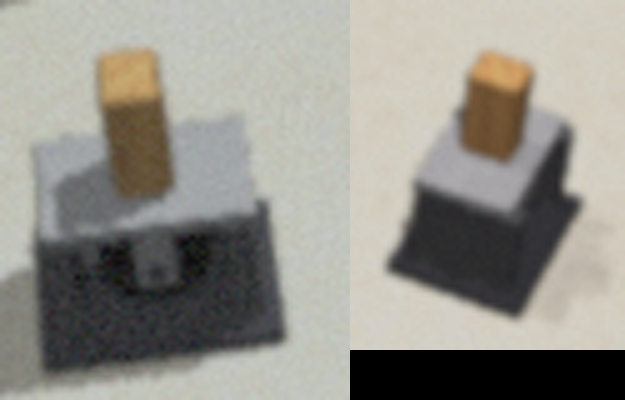

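View pics/c2.png

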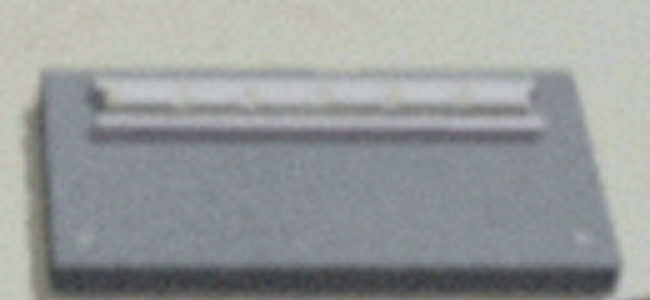

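View pics/c3.png

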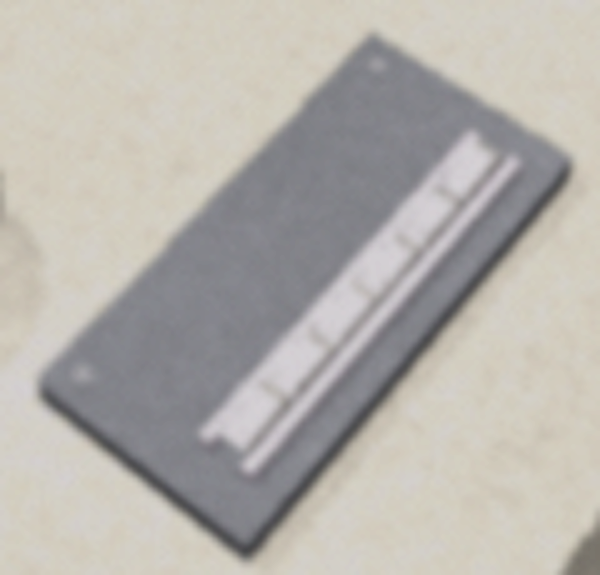

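The crops show the crown plate corners, the handle top, the board's top corners and the channel ends. The side crop shows that the strip sections still stand proud. I'll triangulate and fit from these points.

```bash
cat > cam.py <<'E'
import numpy as np,cv2
def ray(f,px):
    fl=200/np.tan(np.radians(f["vertical_fov"]/2));K=np.array([[fl,0,f["cx"]],[0,fl,f["cy"]],[0,0,1.]])
    u=cv2.undistortPoints(np.array(px,float).reshape(-1,1,2),K,np.array(f["D"],float)).reshape(-1,2)
    R=np.array(f["R"]);d=np.c_[u,np.ones(len(u))]@R
    return -R.T@np.array(f["t"]),d
def at_z(f,px,z):
    c,d=ray(f,px);return (c+d*((z-c[2])/d[:,2])[:,None])[:,:2]
E
python3 - <<'E'
from rig import *
from cam import *
np.set_printoptions(precision=1,suppress=True)
S=grab_frame("scene");T=grab_frame("side")
p=lambda pts,o:[((x+.5)/5-.5+o[0],(y+.5)/5-.5+o[1]) for x,y in pts]
def show(n,q):
    print(n,q.tolist() if 0 else q.round(1).tolist(),'mean',q.mean(0),'edges',np.linalg.norm(np.roll(q,-1,0)-q,axis=1),'ang',[round(float(np.arctan2(*(np.roll(q,-1,0)-q)[i][::-1])),3) for i in range(len(q))])
show('board scene',at_z(S,p([(43,72),(572,72),(618,268),(52,268)],(330,155)),20))
show('board side',at_z(T,p([(372,36),(571,163),(247,546),(42,385)],(255,235)),20))
show('plate scene',at_z(S,p([(35,148),(243,120),(258,212),(38,240)],(195,155)),72))
show('plate side',at_z(T,p([(65,180),(170,212),(220,125),(115,103)],(355,145)),72))
show('handle scene',at_z(S,p([(97,60),(155,52),(160,95),(105,102)],(195,155)),128))
show('handle side',at_z(T,p([(122,65),(136,52),(182,68),(172,85)],(355,145)),128))
show('strip scene z35',at_z(S,p([(98,80),(532,82),(545,126),(92,126)],(330,155)),32))
show('strip side z35',at_z(T,p([(473,132),(519,160),(246,472),(202,436)],(255,235)),32))
E
```

```text
board scene [[467.6, 94.3], [537.0, 322.1], [650.7, 284.4], [581.0, 58.1]] mean [559.1 189.7] edges [238.1 119.8 236.8 119.1] ang [1.275, -0.32, -1.87, 2.833]
board side [[577.0, 60.1], [463.9, 96.7], [533.8, 321.4], [644.5, 287.3]] mean [554.8 191.4] edges [118.9 235.4 115.8 236.9] ang [2.829, 1.269, -0.3, -1.859]
plate scene [[481.1, -205.3], [489.7, -121.7], [542.6, -127.3], [532.2, -212.4]] mean [ 511.4 -166.7] edges [84.  53.1 85.8 51.6] ang [1.468, -0.104, -1.691, 3.003]
plate side [[538.4, -128.5], [480.2, -124.9], [471.6, -199.6], [530.0, -196.7]] mean [ 505.1 -162.4] edges [58.3 75.2 58.5 68.6] ang [3.078, -1.685, 0.049, 1.449]
handle scene [[498.9, -175.9], [500.9, -153.7], [525.3, -156.6], [523.0, -177.2]] mean [ 512.  -165.9] edges [22.3 24.5 20.8 24.1] ang [1.479, -0.115, -1.682, 3.089]
handle side [[522.5, -164.5], [518.4, -177.1], [492.7, -173.2], [494.2, -158.5]] mean [ 507.  -168.3] edges [13.2 26.  14.8 28.9] ang [-1.885, 2.99, 1.468, -0.212]
strip scene z35 [[491.4, 110.9], [548.6, 293.8], [575.4, 286.5], [517.8, 98.4]] mean [533.3 197.4] edges [191.5  27.8 196.7  29.2] ang [1.268, -0.266, -1.868, 2.698]
strip side z35 [[510.2, 104.3], [485.4, 111.5], [544.0, 297.1], [567.3, 289.0]] mean [526.7 200.5] edges [ 25.8 194.5  24.7 193.3] ang [2.859, 1.265, -0.333, -1.871]
```

Fits: the board origin is at about (557,190.5) with its y axis at 1.272 rad, and the roller is at about (510,-166.5) with its y axis at 1.468 rad. I'll move above the roller.

Request:
step_arm(
  motion=[
    {"claw": 85,"delta_pos": [-22.2,-24.2,0],"turn": 0},
    {"claw": 85,"delta_pos": [-22.2,-24.2,0],"turn": 0},
    {"claw": 85,"delta_pos": [-22.2,-24.2,0],"turn": 0},
    {"claw": 85,"delta_pos": [-22.2,-24.2,0],"turn": 0},
    {"claw": 85,"delta_pos": [-22.2,-24.2,0],"turn": 0},
    {"claw": 85,"delta_pos": [-22.2,-24.2,0],"turn": 0},
    {"claw": 85,"delta_pos": [-22.2,-24.2,0],"turn": 0},
    {"claw": 85,"delta_pos": [-22.2,-24.2,0],"turn": 0},
  ],
  force=60,
)

```text
clock: 0.87
eef_pos: [331.3, 327.0, 206.0]
tcp_rot: [-3.142, 0.0, 2.743]
contact_force: [1.3, 0.3, 0.3]
opening: 0.995
grasp_force: 0.0
```

Request:
step_arm(
  motion=[
    {"claw": 85,"delta_pos": [-22.2,-24.2,0],"turn": 0},
    {"claw": 85,"delta_pos": [-22.2,-24.2,0],"turn": 0},
    {"claw": 85,"delta_pos": [-22.2,-24.2,0],"turn": 0},
    {"claw": 85,"delta_pos": [-22.2,-24.2,0],"turn": 0},
    {"claw": 85,"delta_pos": [-22.2,-24.2,0],"turn": 0},
    {"claw": 85,"delta_pos": [-22.2,-24.2,0],"turn": 0},
    {"claw": 85,"delta_pos": [-22.2,-24.2,0],"turn": 0},
    {"claw": 85,"delta_pos": [-22.2,-24.2,0],"turn": 0},
  ],
)

```text
clock: 1.53
eef_pos: [419.9, 79.6, 206.1]
tcp_rot: [3.141, 0.0, 2.743]
contact_force: [1.0, 0.0, -0.2]
opening: 0.995
grasp_force: 0.0
```

Request:
step_arm(
  motion=[
    {"claw": 85,"delta_pos": [-22.2,-24.2,0],"turn": 0},
    {"claw": 85,"delta_pos": [-22.2,-24.2,0],"turn": 0},
    {"claw": 85,"delta_pos": [-22.2,-24.2,0],"turn": 0},
    {"claw": 85,"delta_pos": [-22.2,-24.2,0],"turn": 0},
    {"claw": 85,"delta_pos": [-22.2,-24.2,0],"turn": -0.1},
    {"claw": 85,"delta_pos": [0,0,0],"turn": -0.1},
    {"claw": 85,"delta_pos": [0,0,0],"turn": -0.096},
    {"claw": 85,"delta_pos": [0,0,0],"turn": 0},
  ],
)

```text
clock: 2.2
eef_pos: [474.9, -74.1, 205.8]
tcp_rot: [3.142, -0.0, 3.042]
contact_force: [0.2, 0.3, -0.2]
opening: 0.996
grasp_force: 0.0
```

```bash
cat >> cam.py <<'E'
from scipy.spatial.transform import Rotation as Ro
def to_tool(s,target):
    return Ro.from_euler('xyz',s["tcp_rot"]).as_matrix().T@(np.array(target)-s["eef_pos"])
E
python3 - <<'E'
from rig import *
from cam import *
np.set_printoptions(precision=2,suppress=True)
s=sense();print(s["clock"],s["eef_pos"],s["tcp_rot"],s["qpos"],s["contact_force"],to_tool(s,[510,-166.5,206]))
f=grab_frame("wrist");cv2.imwrite("pics/w1.png",f["img"][:,:,::-1])
E
```

```text
2.2 [474.88 -74.1  205.79] [ 3.14 -0.    3.04] [-0.16  0.13  1.93 -0.    1.08 -1.63] [ 0.22  0.33 -0.19] [-44.17 -88.43  -0.23]
```

View pics/w1.png

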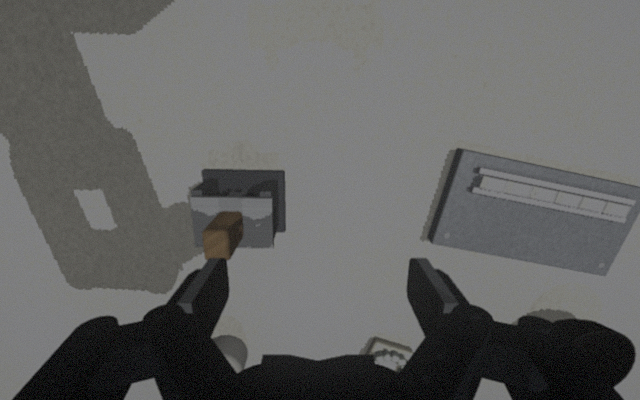

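The wrist view shows the crown plate with corners near (190,196), (273,196), (273,248) and (193,246), parallel to the image. The board's corners are near (458,149), (638,183), (604,274) and (432,241). I stopped short because I miscounted rows.

```bash
python3 - <<'E'
from rig import *
from cam import *
np.set_printoptions(precision=2,suppress=True)
s=sense();f=grab_frame("wrist")
def show(n,q):
    e=np.roll(q,-1,0)-q;print(n,q.mean(0),np.linalg.norm(e,axis=1),np.arctan2(e[:,1],e[:,0]))
show("plate",at_z(f,[(190,196),(273,196),(273,248),(193,246)],72))
show("board",at_z(f,[(460,149),(642,184),(604,274),(432,241)],20))
show("handle",at_z(f,[(209,234),(217,212),(242,213),(233,234)],128)) 
show("strip",at_z(f,[(481,169),(637,198),(629,222),(474,191)],32))
for y in(-165,-166.5): print(to_tool(s,[511,y,206]))
E
```

```text
plate [ 504.57 -165.17] [84.14 57.87 85.35 55.68] [ 1.46 -0.15 -1.7   2.97]
board [552.31 186.51] [227.86 121.52 236.13 115.62] [ 1.29 -0.21 -1.88  2.87]
handle [ 485.21 -152.71] [21.83 20.92 21.13 20.61] [ 2.62  1.42 -0.55 -1.68]
strip [525.91 199.83] [192.21  29.91 196.56  25.86] [ 1.29 -0.12 -1.87  2.88]
[-45.59 -87.08  -0.24]
[-45.75 -88.57  -0.24]
```

Request:
step_arm(
  motion=[
    {"claw": 85,"delta_pos": [-14,-29.3,0],"turn": 0},
    {"claw": 85,"delta_pos": [-14,-29.3,0],"turn": 0},
    {"claw": 85,"delta_pos": [-14,-29.3,0],"turn": 0},
    {"claw": 85,"delta_pos": [0,0,25],"turn": 0},
    {"claw": 85,"delta_pos": [0,0,25],"turn": 0},
    {"claw": 85,"delta_pos": [0,0,10],"turn": 0},
    {"claw": 85,"delta_pos": [0,0,0],"turn": 0},
    {"claw": 85,"delta_pos": [0,0,0],"turn": 0},
  ],
)

```text
clock: 2.97
eef_pos: [507.6, -164.6, 146.1]
tcp_rot: [3.141, -0.001, 3.038]
contact_force: [0.6, 0.7, 0.8]
opening: 0.999
grasp_force: 0.0
```

```bash
python3 - <<'E'
from rig import *
from cam import *
s=sense();print(s["eef_pos"],s["tcp_rot"],s["contact_force"])
f=grab_frame("wrist");cv2.imwrite("pics/w2.png",f["img"][:,:,::-1])
E
```

```text
[ 507.55155769 -164.55707628  146.09942645] [ 3.14136800e+00 -1.00305317e-03  3.03837668e+00] [0.59080033 0.72568944 0.78172145]
```

View pics/w2.png

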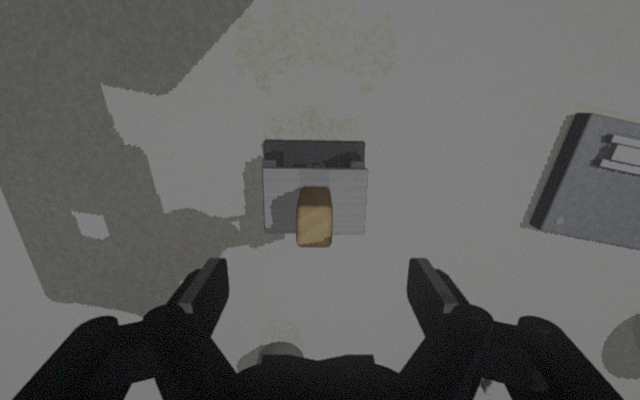

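The handle is centred between the fingers: its top face spans (297–332, 206–246). I'll compute its position.

```bash
python3 - <<'E'
from rig import *
from cam import *
s=sense();f=grab_frame("wrist")
h=at_z(f,[(299,206),(331,206),(332,246),(297,246)],128).mean(0)
p=at_z(f,[(263,168),(367,168),(367,234),(264,234)],72).mean(0)
print(h,p,to_tool(s,[*h,90]),to_tool(s,[*p,90]))
E
```

```text
[ 505.95956075 -165.72394534] [ 507.1608069  -165.85406959] [ 2.20851299 -1.14675973 56.89155837] [ 1.00025516 -1.15283754 56.89239862]
```

Request:
step_arm(
  motion=[
    {"claw": 85,"delta_pos": [1.5,-1.2,18],"turn": 0},
    {"claw": 85,"delta_pos": [0,0,20],"turn": 0},
    {"claw": 85,"delta_pos": [0,0,15],"turn": 0},
    {"claw": 85,"delta_pos": [0,0,3],"turn": 0},
    {"claw": 20,"delta_pos": [0,0,0],"turn": 0},
    {"claw": 20,"delta_pos": [0,0,0],"turn": 0},
    {"claw": 20,"delta_pos": [0,0,0],"turn": 0},
    {"claw": 20,"delta_pos": [0,0,0],"turn": 0},
  ],
  force=80,
)

```text
clock: 3.73
eef_pos: [507.0, -166.4, 91.2]
tcp_rot: [-3.141, 0.002, 3.039]
contact_force: [0.8, -0.9, -0.0]
opening: 0.451
grasp_force: 0.0
```

Request:
step_arm(
  motion=[
    {"claw": 20,"delta_pos": [0,0,0],"turn": 0},
    {"claw": 20,"delta_pos": [0,0,0],"turn": 0},
    {"claw": 20,"delta_pos": [0,0,0],"turn": 0},
    {"claw": 20,"delta_pos": [0,0,0],"turn": 0},
  ],
)

```text
clock: 4.07
eef_pos: [506.8, -166.5, 91.1]
tcp_rot: [-3.141, 0.002, 3.039]
contact_force: [-1.1, 0.1, 6.6]
opening: 0.251
grasp_force: 78.2
```

Request:
step_arm(
  motion=[
    {"claw": 20,"delta_pos": [0,0,-10],"turn": 0},
    {"claw": 20,"delta_pos": [0,0,-20],"turn": 0},
    {"claw": 20,"delta_pos": [0,0,-20],"turn": 0},
    {"claw": 20,"delta_pos": [0,0,-20],"turn": 0},
    {"claw": 20,"delta_pos": [0,0,-10],"turn": 0},
    {"claw": 20,"delta_pos": [0,0,0],"turn": 0},
    {"claw": 20,"delta_pos": [3.2,28.6,0],"turn": 0},
    {"claw": 20,"delta_pos": [3.2,28.6,0],"turn": 0},
  ],
)

```text
clock: 4.73
eef_pos: [505.0, -108.8, 169.2]
tcp_rot: [-3.142, -0.001, 3.036]
contact_force: [0.4, 1.8, -3.8]
opening: 0.251
grasp_force: 79.3
```

Request:
step_arm(
  motion=[
    {"claw": 20,"delta_pos": [3.2,28.6,0],"turn": 0},
    {"claw": 20,"delta_pos": [3.2,28.6,0],"turn": 0},
    {"claw": 20,"delta_pos": [3.2,28.6,0],"turn": 0},
    {"claw": 20,"delta_pos": [3.2,28.6,0],"turn": 0},
    {"claw": 20,"delta_pos": [3.2,28.6,0],"turn": 0},
    {"claw": 20,"delta_pos": [3.2,28.6,0],"turn": 0},
    {"claw": 20,"delta_pos": [3.2,28.6,0],"turn": 0},
    {"claw": 20,"delta_pos": [3.2,28.6,0],"turn": 0},
  ],
)

```text
clock: 5.4
eef_pos: [502.5, 122.8, 168.8]
tcp_rot: [-3.141, -0.002, 3.039]
contact_force: [0.9, 0.9, -3.8]
opening: 0.25
grasp_force: 79.3
```

Request:
step_arm(
  motion=[
    {"claw": 20,"delta_pos": [0,0,15],"turn": 0.1},
    {"claw": 20,"delta_pos": [0,0,15],"turn": 0.097},
    {"claw": 20,"delta_pos": [0,0,0],"turn": 0},
    {"claw": 20,"delta_pos": [0,0,0],"turn": 0},
  ],
)

```text
clock: 5.73
eef_pos: [502.2, 121.3, 138.6]
tcp_rot: [-3.14, -0.003, 2.845]
contact_force: [0.5, 0.1, -4.0]
opening: 0.257
grasp_force: 79.6
```

```bash
python3 - <<'E'
from rig import *
from cam import *
s=sense();print(s,to_tool(s,[504.2,121.3,131]))
a=grab_frame("wrist")["img"];b=grab_frame("side")["img"]
c=cv2.resize(b[180:330,260:410],(600,600),interpolation=2)
cv2.imwrite("pics/v.png",c[:,:,::-1])
E
```

```text
{'clock': 5.7333, 'qpos': array([ 2.34175904e-01,  2.67347105e-01,  1.92472466e+00, -5.44031892e-05,
        9.53052457e-01, -1.03993196e+00]), 'qvel': array([-0.01056466, -0.02388444, -0.02840376,  0.00086674,  0.00965562,
       -0.02408859]), 'joint_efforts': array([ 5.09132389e-01, -5.01000059e+01, -2.98449612e+01,  2.64899869e-02,
       -1.13597699e-01,  5.65696657e-01]), 'eef_pos': array([502.21365962, 121.32965522, 138.63355343]), 'tcp_rot': array([-3.13976654e+00, -3.02312353e-03,  2.84493302e+00]), 'contact_force': array([ 0.5000845 ,  0.14587209, -4.04264679]), 'wrist_torque': array([ 0.04230539, -0.01353885,  0.042611  ]), 'grasp_force': 79.56117153167725, 'opening': 0.2569022484126954} [-1.93131112  0.56623009  7.62672842]
```

View pics/v.png

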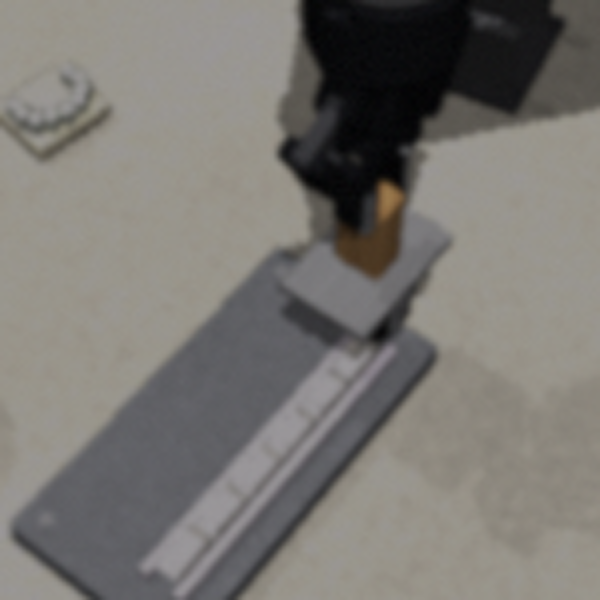

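The roller hangs upright above the first section and lines up with the channel. The unloaded Fz reading is -4 N, so the pressing force is Fz + 4. I'll descend carefully to contact.

Request:
step_arm(
  motion=[
    {"claw": 20,"delta_pos": [-2,0.5,8],"turn": 0},
    {"claw": 20,"delta_pos": [0,0,6],"turn": 0},
    {"claw": 20,"delta_pos": [0,0,2],"turn": 0},
    {"claw": 20,"delta_pos": [0,0,1],"turn": 0},
    {"claw": 20,"delta_pos": [0,0,1],"turn": 0},
    {"claw": 20,"delta_pos": [0,0,1],"turn": 0},
    {"claw": 20,"delta_pos": [0,0,0],"turn": 0},
  ],
)

```text
clock: 6.42
eef_pos: [505.7, 121.5, 120.9]
tcp_rot: [3.142, 0.0, 2.842]
contact_force: [0.6, -0.4, -3.2]
opening: 0.248
grasp_force: 79.5
```

Request:
step_arm(
  motion=[
    {"claw": 20,"delta_pos": [0,0,1],"turn": 0},
    {"claw": 20,"delta_pos": [0,0,1],"turn": 0},
    {"claw": 20,"delta_pos": [0,0,0],"turn": 0},
  ],
)

```text
clock: 6.67
eef_pos: [505.6, 121.5, 118.9]
tcp_rot: [-3.142, -0.0, 2.842]
contact_force: [-0.5, -0.7, -3.8]
opening: 0.257
grasp_force: 79.5
```

Request:
step_arm(
  motion=[
    {"claw": 20,"delta_pos": [0,0,1],"turn": 0},
    {"claw": 20,"delta_pos": [0,0,1],"turn": 0},
    {"claw": 20,"delta_pos": [0,0,1],"turn": 0},
    {"claw": 20,"delta_pos": [0,0,0],"turn": 0},
  ],
)

```text
clock: 7.0
eef_pos: [505.5, 121.5, 115.7]
tcp_rot: [-3.141, -0.0, 2.842]
contact_force: [0.0, -0.2, -3.6]
opening: 0.256
grasp_force: 79.5
```

Request:
step_arm(
  motion=[
    {"claw": 20,"delta_pos": [0,0,1],"turn": 0},
    {"claw": 20,"delta_pos": [0,0,1],"turn": 0},
    {"claw": 20,"delta_pos": [0,0,1],"turn": 0},
    {"claw": 20,"delta_pos": [0,0,0],"turn": 0},
  ],
)

```text
clock: 7.33
eef_pos: [505.5, 121.4, 112.7]
tcp_rot: [-3.141, -0.0, 2.842]
contact_force: [-0.4, -1.0, -4.6]
opening: 0.25
grasp_force: 79.5
```

Request:
step_arm(
  motion=[
    {"claw": 20,"delta_pos": [0,0,1],"turn": 0},
    {"claw": 20,"delta_pos": [0,0,1],"turn": 0},
    {"claw": 20,"delta_pos": [0,0,0],"turn": 0},
  ],
)

```text
clock: 7.58
eef_pos: [505.6, 121.4, 110.8]
tcp_rot: [-3.141, -0.0, 2.842]
contact_force: [-0.1, 0.7, -2.8]
opening: 0.253
grasp_force: 79.5
```

Request:
step_arm(
  motion=[
    {"claw": 20,"delta_pos": [0,0,1],"turn": 0},
    {"claw": 20,"delta_pos": [0,0,1],"turn": 0},
    {"claw": 20,"delta_pos": [0,0,0],"turn": 0},
  ],
)

```text
clock: 7.83
eef_pos: [505.6, 121.5, 108.8]
tcp_rot: [-3.141, -0.0, 2.842]
contact_force: [1.1, 0.3, -4.5]
opening: 0.254
grasp_force: 79.5
```

Request:
step_arm(
  motion=[
    {"claw": 20,"delta_pos": [0,0,1],"turn": 0},
    {"claw": 20,"delta_pos": [0,0,1],"turn": 0},
    {"claw": 20,"delta_pos": [0,0,0],"turn": 0},
  ],
)

```text
clock: 8.08
eef_pos: [505.6, 121.5, 106.8]
tcp_rot: [-3.141, -0.0, 2.842]
contact_force: [0.2, -0.4, -3.4]
opening: 0.253
grasp_force: 79.5
```

Request:
step_arm(
  motion=[
    {"claw": 20,"delta_pos": [0,0,1],"turn": 0},
    {"claw": 20,"delta_pos": [0,0,0.5],"turn": 0},
    {"claw": 20,"delta_pos": [0,0,0],"turn": 0},
  ],
)

```text
clock: 8.33
eef_pos: [505.8, 121.5, 105.5]
tcp_rot: [3.141, 0.0, 2.842]
contact_force: [-0.3, 0.3, -3.1]
opening: 0.253
grasp_force: 79.8
```

Request:
step_arm(
  motion=[
    {"claw": 20,"delta_pos": [0,0,1],"turn": 0},
    {"claw": 20,"delta_pos": [0,0,0.5],"turn": 0},
    {"claw": 20,"delta_pos": [0,0,0],"turn": 0},
  ],
)

```text
clock: 8.58
eef_pos: [506.4, 121.7, 104.7]
tcp_rot: [3.141, 0.001, 2.842]
contact_force: [-1.1, 0.3, 4.6]
opening: 0.256
grasp_force: 80.7
```

Request:
step_arm(
  motion=[
    {"claw": 20,"delta_pos": [0,0,1],"turn": 0},
    {"claw": 20,"delta_pos": [0,0,0.5],"turn": 0},
    {"claw": 20,"delta_pos": [0,0,0],"turn": 0},
  ],
)

```text
clock: 8.83
eef_pos: [506.4, 121.7, 103.2]
tcp_rot: [3.141, 0.001, 2.842]
contact_force: [-0.3, 1.1, 4.5]
opening: 0.254
grasp_force: 80.7
```

Request:
step_arm(
  motion=[
    {"claw": 20,"delta_pos": [0,0,0.7],"turn": 0},
    {"claw": 20,"delta_pos": [0,0,0.8],"turn": 0},
    {"claw": 20,"delta_pos": [0,0,0],"turn": 0},
  ],
)

```text
clock: 9.08
eef_pos: [506.4, 121.8, 101.7]
tcp_rot: [3.141, 0.001, 2.842]
contact_force: [-1.4, -0.3, 5.3]
opening: 0.256
grasp_force: 80.7
```

Request:
step_arm(
  motion=[
    {"claw": 20,"delta_pos": [0,0,0.6],"turn": 0},
    {"claw": 20,"delta_pos": [0,0,0.6],"turn": 0},
    {"claw": 20,"delta_pos": [0,0,0],"turn": 0},
  ],
)

```text
clock: 9.33
eef_pos: [506.4, 121.8, 100.5]
tcp_rot: [3.141, 0.001, 2.842]
contact_force: [-0.7, 1.4, 4.8]
opening: 0.255
grasp_force: 80.8
```

Request:
step_arm(
  motion=[
    {"claw": 20,"delta_pos": [0,0,0.5],"turn": 0},
    {"claw": 20,"delta_pos": [0,0,0],"turn": 0},
  ],
)

```text
clock: 9.5
eef_pos: [506.4, 121.8, 100.1]
tcp_rot: [3.141, 0.001, 2.842]
contact_force: [-0.7, 0.7, 5.3]
opening: 0.253
grasp_force: 80.8
```

Request:
step_arm(
  motion=[
    {"claw": 20,"delta_pos": [0,0,0.5],"turn": 0},
    {"claw": 20,"delta_pos": [0,0,0],"turn": 0},
  ],
)

```text
clock: 9.67
eef_pos: [506.5, 121.7, 99.6]
tcp_rot: [3.141, 0.001, 2.842]
contact_force: [-1.4, -0.0, 6.2]
opening: 0.254
grasp_force: 80.9
```

Request:
step_arm(
  motion=[
    {"claw": 20,"delta_pos": [0,1,0.3],"turn": 0},
    {"claw": 20,"delta_pos": [0,2,0],"turn": 0},
    {"claw": 20,"delta_pos": [0,2,0],"turn": 0},
    {"claw": 20,"delta_pos": [0,2,0],"turn": 0},
  ],
)

```text
clock: 10.0
eef_pos: [508.6, 128.5, 99.5]
tcp_rot: [3.141, 0.001, 2.842]
contact_force: [-1.2, 0.6, 6.8]
opening: 0.255
grasp_force: 81.2
```

Request:
step_arm(
  motion=[
    {"claw": 20,"delta_pos": [0,2,0],"turn": 0},
    {"claw": 20,"delta_pos": [0,2,0],"turn": 0},
  ],
)

```text
clock: 10.17
eef_pos: [509.6, 131.9, 99.5]
tcp_rot: [3.142, 0.001, 2.842]
contact_force: [-2.3, -6.1, 12.6]
opening: 0.255
grasp_force: 81.5
```

Request:
step_arm(
  motion=[
    {"claw": 20,"delta_pos": [0,2,0],"turn": 0},
    {"claw": 20,"delta_pos": [0,2,0],"turn": 0},
  ],
)

```text
clock: 10.33
eef_pos: [510.4, 134.9, 99.5]
tcp_rot: [-3.14, 0.001, 2.843]
contact_force: [-2.5, -6.4, 12.0]
opening: 0.256
grasp_force: 81.5
```

Request:
step_arm(
  motion=[
    {"claw": 20,"delta_pos": [0,2,0],"turn": 0},
    {"claw": 20,"delta_pos": [0,2,0],"turn": 0},
    {"claw": 20,"delta_pos": [0,2,0],"turn": 0},
    {"claw": 20,"delta_pos": [0,2,0],"turn": 0},
  ],
)

```text
clock: 10.67
eef_pos: [513.4, 143.6, 99.5]
tcp_rot: [3.141, 0.002, 2.842]
contact_force: [-1.2, -0.5, 9.0]
opening: 0.256
grasp_force: 81.1
```

Request:
step_arm(
  motion=[
    {"claw": 20,"delta_pos": [0,2,0],"turn": 0},
    {"claw": 20,"delta_pos": [0,2,0],"turn": 0},
    {"claw": 20,"delta_pos": [0,2,0],"turn": 0},
    {"claw": 20,"delta_pos": [0,2,0],"turn": 0},
  ],
)

```text
clock: 11.0
eef_pos: [515.9, 151.5, 99.6]
tcp_rot: [3.14, 0.002, 2.842]
contact_force: [-1.0, -0.5, 8.1]
opening: 0.255
grasp_force: 81.0
```

Request:
step_arm(
  motion=[
    {"claw": 20,"delta_pos": [0,2,0],"turn": 0},
    {"claw": 20,"delta_pos": [0,2,0],"turn": 0},
    {"claw": 20,"delta_pos": [0,2,0],"turn": 0},
    {"claw": 20,"delta_pos": [0,2,0],"turn": 0},
  ],
)

```text
clock: 11.33
eef_pos: [518.2, 159.2, 99.6]
tcp_rot: [3.14, 0.002, 2.842]
contact_force: [-0.6, -0.6, 7.1]
opening: 0.254
grasp_force: 81.0
```

Request:
step_arm(
  motion=[
    {"claw": 20,"delta_pos": [0,2,0.3],"turn": 0},
    {"claw": 20,"delta_pos": [0,2,0],"turn": 0},
    {"claw": 20,"delta_pos": [0,2,0],"turn": 0},
    {"claw": 20,"delta_pos": [0,2,0],"turn": 0},
    {"claw": 20,"delta_pos": [0,2,0],"turn": 0},
    {"claw": 20,"delta_pos": [0,2,0],"turn": 0},
  ],
)

```text
clock: 11.83
eef_pos: [521.7, 170.0, 99.5]
tcp_rot: [3.141, 0.002, 2.842]
contact_force: [-1.0, -2.0, 9.6]
opening: 0.253
grasp_force: 81.4
```

Request:
step_arm(
  motion=[
    {"claw": 20,"delta_pos": [0,2,0],"turn": 0},
    {"claw": 20,"delta_pos": [0,2,0],"turn": 0},
    {"claw": 20,"delta_pos": [0,2,0],"turn": 0},
    {"claw": 20,"delta_pos": [0,2,0],"turn": 0},
    {"claw": 20,"delta_pos": [0,2,0],"turn": 0},
    {"claw": 20,"delta_pos": [0,2,0],"turn": 0},
  ],
)

```text
clock: 12.33
eef_pos: [525.6, 182.2, 99.5]
tcp_rot: [3.14, 0.002, 2.842]
contact_force: [-0.4, -0.0, 9.9]
opening: 0.258
grasp_force: 81.2
```

Request:
step_arm(
  motion=[
    {"claw": 20,"delta_pos": [0,2,0],"turn": 0},
    {"claw": 20,"delta_pos": [0,2,0],"turn": 0},
    {"claw": 20,"delta_pos": [0,2,0],"turn": 0},
    {"claw": 20,"delta_pos": [0,2,0],"turn": 0},
    {"claw": 20,"delta_pos": [0,2,0],"turn": 0},
    {"claw": 20,"delta_pos": [0,2,0],"turn": 0},
  ],
)

```text
clock: 12.83
eef_pos: [528.4, 192.2, 99.5]
tcp_rot: [-3.14, 0.002, 2.843]
contact_force: [-3.2, -8.1, 13.7]
opening: 0.256
grasp_force: 81.7
```

Request:
step_arm(
  motion=[
    {"claw": 20,"delta_pos": [0,2,0],"turn": 0},
    {"claw": 20,"delta_pos": [0,2,0],"turn": 0},
    {"claw": 20,"delta_pos": [0,2,0],"turn": 0},
    {"claw": 20,"delta_pos": [0,2,0],"turn": 0},
    {"claw": 20,"delta_pos": [0,2,0],"turn": 0},
    {"claw": 20,"delta_pos": [0,2,0],"turn": 0},
    {"claw": 20,"delta_pos": [0,2,0],"turn": 0},
  ],
)

```text
clock: 13.42
eef_pos: [533.3, 207.1, 99.5]
tcp_rot: [3.14, 0.002, 2.842]
contact_force: [0.6, 0.7, 8.2]
opening: 0.249
grasp_force: 81.1
```

Request:
step_arm(
  motion=[
    {"claw": 20,"delta_pos": [0,2,0],"turn": 0},
    {"claw": 20,"delta_pos": [0,2,0],"turn": 0},
    {"claw": 20,"delta_pos": [0,2,0],"turn": 0},
    {"claw": 20,"delta_pos": [0,2,0],"turn": 0},
    {"claw": 20,"delta_pos": [0,2,0],"turn": 0},
    {"claw": 20,"delta_pos": [0,2,0],"turn": 0},
    {"claw": 20,"delta_pos": [0,2,0],"turn": 0},
  ],
)

```text
clock: 14.0
eef_pos: [537.2, 219.8, 99.5]
tcp_rot: [3.141, 0.002, 2.842]
contact_force: [-1.4, -7.2, 13.2]
opening: 0.254
grasp_force: 81.6
```

Request:
step_arm(
  motion=[
    {"claw": 20,"delta_pos": [0,2,0],"turn": 0},
    {"claw": 20,"delta_pos": [0,2,0],"turn": 0},
    {"claw": 20,"delta_pos": [0,2,0],"turn": 0},
    {"claw": 20,"delta_pos": [0,2,0],"turn": 0},
    {"claw": 20,"delta_pos": [0,2,0],"turn": 0},
    {"claw": 20,"delta_pos": [0,2,0],"turn": 0},
    {"claw": 20,"delta_pos": [0,2,0],"turn": 0},
  ],
)

```text
clock: 14.58
eef_pos: [541.6, 233.7, 99.6]
tcp_rot: [3.14, 0.002, 2.842]
contact_force: [0.2, -0.0, 8.3]
opening: 0.249
grasp_force: 81.1
```

Request:
step_arm(
  motion=[
    {"claw": 20,"delta_pos": [0,2,0],"turn": 0},
    {"claw": 20,"delta_pos": [0,2,0],"turn": 0},
    {"claw": 20,"delta_pos": [0,2,0],"turn": 0},
    {"claw": 20,"delta_pos": [0,2,0],"turn": 0},
    {"claw": 20,"delta_pos": [0,2,0],"turn": 0},
    {"claw": 20,"delta_pos": [0,2,0],"turn": 0},
    {"claw": 20,"delta_pos": [0,2,0],"turn": 0},
    {"claw": 20,"delta_pos": [0,2,0],"turn": 0},
  ],
)

```text
clock: 15.25
eef_pos: [546.3, 248.8, 99.6]
tcp_rot: [3.14, 0.002, 2.842]
contact_force: [0.1, -5.1, 11.3]
opening: 0.255
grasp_force: 81.4
```

Request:
step_arm(
  motion=[
    {"claw": 20,"delta_pos": [0,2,0],"turn": 0},
    {"claw": 20,"delta_pos": [0,2,0],"turn": 0},
    {"claw": 20,"delta_pos": [0,2,0],"turn": 0},
    {"claw": 20,"delta_pos": [0,2,0],"turn": 0},
    {"claw": 20,"delta_pos": [0,2,0],"turn": 0},
    {"claw": 20,"delta_pos": [0,2,0],"turn": 0},
    {"claw": 20,"delta_pos": [0,2,0],"turn": 0},
    {"claw": 20,"delta_pos": [0,2,0],"turn": 0},
  ],
)

```text
clock: 15.92
eef_pos: [551.2, 264.4, 99.6]
tcp_rot: [3.14, 0.003, 2.842]
contact_force: [0.4, -0.6, 7.1]
opening: 0.252
grasp_force: 81.0
```

Request:
step_arm(
  motion=[
    {"claw": 20,"delta_pos": [0,2,0],"turn": 0},
    {"claw": 20,"delta_pos": [0,2,0],"turn": 0},
    {"claw": 20,"delta_pos": [0,2,0],"turn": 0},
    {"claw": 20,"delta_pos": [0,2,0],"turn": 0},
    {"claw": 20,"delta_pos": [0,2,0],"turn": 0},
    {"claw": 20,"delta_pos": [0,2,0],"turn": 0},
    {"claw": 20,"delta_pos": [0,0,0],"turn": 0},
  ],
)

```text
clock: 16.5
eef_pos: [554.9, 276.2, 99.6]
tcp_rot: [3.139, 0.003, 2.842]
contact_force: [0.4, -0.4, 7.7]
opening: 0.257
grasp_force: 81.0
```

I'll press 0.4 mm more. If the wheel is on the hard lips, the force will rise and the height won't change. Then I'll roll back.

Request:
step_arm(
  motion=[
    {"claw": 20,"delta_pos": [0,0,0.2],"turn": 0},
    {"claw": 20,"delta_pos": [0,0,0.2],"turn": 0},
    {"claw": 20,"delta_pos": [0,0,0],"turn": 0},
  ],
)

```text
clock: 16.75
eef_pos: [555.0, 276.1, 99.5]
tcp_rot: [3.139, 0.003, 2.842]
contact_force: [1.2, -0.1, 8.8]
opening: 0.251
grasp_force: 81.3
```

Request:
step_arm(
  motion=[
    {"claw": 20,"delta_pos": [0,0,0.2],"turn": 0},
    {"claw": 20,"delta_pos": [0,0,0],"turn": 0},
  ],
)

```text
clock: 16.92
eef_pos: [555.1, 276.2, 99.5]
tcp_rot: [3.139, 0.003, 2.842]
contact_force: [0.7, -0.6, 11.1]
opening: 0.254
grasp_force: 81.4
```

The height stayed put while the force rose to about 15 N, so the wheel is on the hard lips. I'll roll back with this pressure.

Request:
step_arm(
  motion=[
    {"claw": 20,"delta_pos": [0,-3,0],"turn": 0},
    {"claw": 20,"delta_pos": [0,-4,0],"turn": 0},
    {"claw": 20,"delta_pos": [0,-4,0],"turn": 0},
    {"claw": 20,"delta_pos": [0,-4,0],"turn": 0},
    {"claw": 20,"delta_pos": [0,-4,0],"turn": 0},
    {"claw": 20,"delta_pos": [0,-4,0],"turn": 0},
    {"claw": 20,"delta_pos": [0,-4,0],"turn": 0},
    {"claw": 20,"delta_pos": [0,-4,0],"turn": 0},
  ],
)

```text
clock: 17.58
eef_pos: [545.9, 246.5, 99.5]
tcp_rot: [3.139, 0.003, 2.842]
contact_force: [-0.5, 0.2, 10.9]
opening: 0.251
grasp_force: 81.4
```

Request:
step_arm(
  motion=[
    {"claw": 20,"delta_pos": [0,-4,0],"turn": 0},
    {"claw": 20,"delta_pos": [0,-4,0],"turn": 0},
    {"claw": 20,"delta_pos": [0,-4,0],"turn": 0},
    {"claw": 20,"delta_pos": [0,-4,0],"turn": 0},
    {"claw": 20,"delta_pos": [0,-4,0],"turn": 0},
    {"claw": 20,"delta_pos": [0,-4,0],"turn": 0},
    {"claw": 20,"delta_pos": [0,-4,0],"turn": 0},
    {"claw": 20,"delta_pos": [0,-4,0],"turn": 0},
  ],
)

```text
clock: 18.25
eef_pos: [536.4, 215.9, 99.5]
tcp_rot: [3.139, 0.003, 2.842]
contact_force: [-2.0, 0.8, 11.4]
opening: 0.256
grasp_force: 81.5
```

Request:
step_arm(
  motion=[
    {"claw": 20,"delta_pos": [0,-4,0],"turn": 0},
    {"claw": 20,"delta_pos": [0,-4,0],"turn": 0},
    {"claw": 20,"delta_pos": [0,-4,0],"turn": 0},
    {"claw": 20,"delta_pos": [0,-4,0],"turn": 0},
    {"claw": 20,"delta_pos": [0,-4,0],"turn": 0},
    {"claw": 20,"delta_pos": [0,-4,0],"turn": 0},
    {"claw": 20,"delta_pos": [0,-4,0],"turn": 0},
    {"claw": 20,"delta_pos": [0,-4,0],"turn": 0},
  ],
)

```text
clock: 18.92
eef_pos: [526.8, 185.3, 99.5]
tcp_rot: [3.139, 0.003, 2.842]
contact_force: [-2.4, 0.7, 13.3]
opening: 0.252
grasp_force: 81.6
```

Request:
step_arm(
  motion=[
    {"claw": 20,"delta_pos": [0,-4,-0.1],"turn": 0},
    {"claw": 20,"delta_pos": [0,-4,0],"turn": 0},
    {"claw": 20,"delta_pos": [0,-4,0],"turn": 0},
    {"claw": 20,"delta_pos": [0,-4,0],"turn": 0},
    {"claw": 20,"delta_pos": [0,-4,0],"turn": 0},
    {"claw": 20,"delta_pos": [0,-4,0],"turn": 0},
    {"claw": 20,"delta_pos": [0,-4,0],"turn": 0},
    {"claw": 20,"delta_pos": [0,-4,0],"turn": 0},
  ],
)

```text
clock: 19.58
eef_pos: [517.3, 154.6, 99.4]
tcp_rot: [3.139, 0.003, 2.842]
contact_force: [-1.3, 0.5, 13.3]
opening: 0.254
grasp_force: 81.7
```

Request:
step_arm(
  motion=[
    {"claw": 20,"delta_pos": [0,-4,-0.1],"turn": 0},
    {"claw": 20,"delta_pos": [0,-4,0],"turn": 0},
    {"claw": 20,"delta_pos": [0,-4,0],"turn": 0},
    {"claw": 20,"delta_pos": [0,-4,0],"turn": 0},
    {"claw": 20,"delta_pos": [0,-4,0],"turn": 0},
    {"claw": 20,"delta_pos": [0,-4,0],"turn": 0},
    {"claw": 20,"delta_pos": [0,-4,0],"turn": 0},
    {"claw": 20,"delta_pos": [0,-4,0],"turn": 0},
  ],
)

```text
clock: 20.25
eef_pos: [507.7, 123.9, 99.4]
tcp_rot: [3.14, 0.002, 2.842]
contact_force: [-2.5, 0.8, 13.5]
opening: 0.254
grasp_force: 81.7
```

Request:
step_arm(
  motion=[
    {"claw": 20,"delta_pos": [0,-4,0],"turn": 0},
    {"claw": 20,"delta_pos": [0,-4,0],"turn": 0},
    {"claw": 20,"delta_pos": [0,-1,0],"turn": 0},
    {"claw": 20,"delta_pos": [0,0,0],"turn": 0},
  ],
)

```text
clock: 20.58
eef_pos: [504.8, 115.0, 99.4]
tcp_rot: [3.14, 0.002, 2.841]
contact_force: [-2.4, 0.4, 13.8]
opening: 0.251
grasp_force: 81.8
```

Request:
step_arm(
  motion=[
    {"claw": 20,"delta_pos": [0,0,-5],"turn": 0},
    {"claw": 20,"delta_pos": [0,0,-15],"turn": 0},
    {"claw": 20,"delta_pos": [0,0,-25],"turn": 0},
    {"claw": 20,"delta_pos": [0,0,-25],"turn": 0},
    {"claw": 20,"delta_pos": [0,0,0],"turn": -0.1},
    {"claw": 20,"delta_pos": [0,0,0],"turn": -0.097},
    {"claw": 20,"delta_pos": [0,0,0],"turn": 0},
    {"claw": 20,"delta_pos": [0,0,0],"turn": 0},
  ],
)

```text
clock: 21.25
eef_pos: [503.2, 114.7, 167.5]
tcp_rot: [-3.141, -0.001, 3.036]
contact_force: [0.2, 1.5, -3.4]
opening: 0.254
grasp_force: 79.7
```

```bash
python3 - <<'E'
from rig import *
from cam import *
s=sense();print(s["eef_pos"],s["tcp_rot"],s["contact_force"],to_tool(s,[506.8,-166.5,171]))
b=grab_frame("side")["img"]
cv2.imwrite("pics/v2.png",np.clip(cv2.resize(b[180:350,255:405],(600,600*170//150)[:2],interpolation=2)[80:]*1.3,0,255)[:,:,::-1])
E
```

```text
[503.23406229 114.72031354 167.51313757] [-3.14132002e+00 -6.14628874e-04  3.03596378e+00] [ 0.23150367  1.46247559 -3.36719449] [ -33.19369093 -279.27789946   -3.43112585][ WARN:0@0.661] global loadsave.cpp:1063 imwrite_ Unsupported depth image for selected encoder is fallbacked to CV_8U.
```

View pics/v2.png

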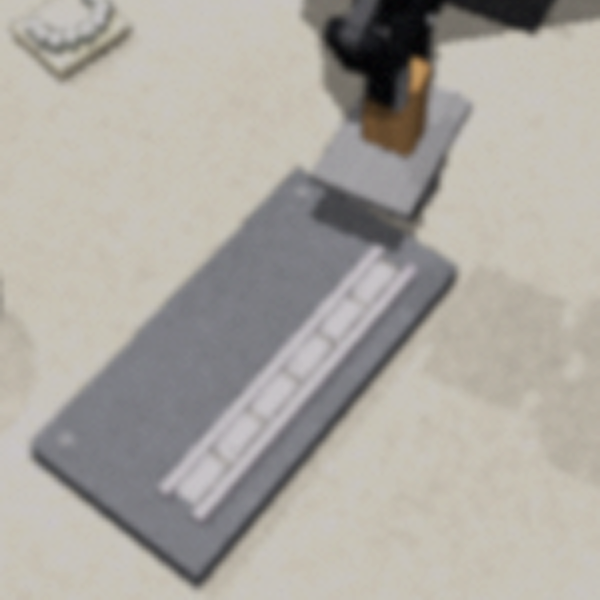

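All six sections now sit flush between both lips, running from (200,475) to (380,278) in the crop. I'll return to the rest.

Request:
step_arm(
  motion=[
    {"claw": 20,"delta_pos": [-3.3,-28,-0.3],"turn": 0},
    {"claw": 20,"delta_pos": [-3.3,-28,-0.3],"turn": 0},
    {"claw": 20,"delta_pos": [-3.3,-28,-0.3],"turn": 0},
    {"claw": 20,"delta_pos": [-3.3,-28,-0.3],"turn": 0},
    {"claw": 20,"delta_pos": [-3.3,-28,-0.3],"turn": 0},
    {"claw": 20,"delta_pos": [-3.3,-28,-0.3],"turn": 0},
    {"claw": 20,"delta_pos": [-3.3,-28,-0.3],"turn": 0},
    {"claw": 20,"delta_pos": [-3.3,-28,-0.3],"turn": 0},
  ],
)

```text
clock: 21.97
eef_pos: [506.4, -112.0, 169.7]
tcp_rot: [3.141, -0.001, 3.036]
contact_force: [1.3, 1.0, -3.4]
opening: 0.255
grasp_force: 79.9
```

Request:
step_arm(
  motion=[
    {"claw": 20,"delta_pos": [-3.3,-28,-0.3],"turn": 0},
    {"claw": 20,"delta_pos": [-3.3,-27,-0.3],"turn": 0},
    {"claw": 20,"delta_pos": [0,0,0],"turn": 0},
    {"claw": 20,"delta_pos": [0,0,0],"turn": 0},
    {"claw": 20,"delta_pos": [0,0,0],"turn": 0},
  ],
)

```text
clock: 22.38
eef_pos: [507.3, -165.8, 170.2]
tcp_rot: [3.141, -0.001, 3.036]
contact_force: [-1.0, 1.0, -5.1]
opening: 0.256
grasp_force: 80.1
```

```bash
python3 - <<'E'
from rig import *
from cam import *
s=sense();print(s["eef_pos"],s["tcp_rot"],s["contact_force"],to_tool(s,[506.8,-166.5,91.1]))
E
```

```text
[ 507.33624765 -165.78796292  170.23228123] [ 3.14099142e+00 -1.25459394e-03  3.03644808e+00] [-1.02053806  1.00352409 -5.05222809] [ 0.35927799 -0.81196142 79.13232039]
```

Request:
step_arm(
  motion=[
    {"claw": 20,"delta_pos": [0.4,-0.8,15],"turn": 0},
    {"claw": 20,"delta_pos": [0,0,20],"turn": 0},
    {"claw": 20,"delta_pos": [0,0,18],"turn": 0},
    {"claw": 20,"delta_pos": [0,0,12],"turn": 0},
    {"claw": 20,"delta_pos": [0,0,8],"turn": 0},
    {"claw": 20,"delta_pos": [0,0,2],"turn": 0},
    {"claw": 20,"delta_pos": [0,0,1],"turn": 0},
    {"claw": 20,"delta_pos": [0,0,0],"turn": 0},
  ],
)

```text
clock: 23.05
eef_pos: [507.7, -166.6, 95.2]
tcp_rot: [-3.141, 0.001, 3.039]
contact_force: [-0.1, 0.4, -3.0]
opening: 0.249
grasp_force: 80.0
```

Request:
step_arm(
  motion=[
    {"claw": 20,"delta_pos": [0,0,1],"turn": 0},
    {"claw": 20,"delta_pos": [0,0,1],"turn": 0},
    {"claw": 20,"delta_pos": [0,0,0],"turn": 0},
  ],
)

```text
clock: 23.3
eef_pos: [507.6, -167.0, 93.2]
tcp_rot: [-3.141, 0.001, 3.039]
contact_force: [0.1, -0.3, -4.1]
opening: 0.25
grasp_force: 80.0
```

Request:
step_arm(
  motion=[
    {"claw": 20,"delta_pos": [0,0,1],"turn": 0},
    {"claw": 20,"delta_pos": [0,0,0.5],"turn": 0},
    {"claw": 20,"delta_pos": [0,0,0],"turn": 0},
  ],
)

```text
clock: 23.55
eef_pos: [507.4, -167.0, 91.3]
tcp_rot: [-3.142, 0.0, 3.039]
contact_force: [-0.5, -0.3, -3.6]
opening: 0.255
grasp_force: 80.2
```

Request:
step_arm(
  motion=[
    {"claw": 20,"delta_pos": [0,0,0.5],"turn": 0},
    {"claw": 20,"delta_pos": [0,0,0.3],"turn": 0},
    {"claw": 20,"delta_pos": [0,0,0],"turn": 0},
  ],
)

```text
clock: 23.8
eef_pos: [507.5, -167.2, 91.1]
tcp_rot: [-3.141, 0.0, 3.039]
contact_force: [-2.9, -1.2, 3.7]
opening: 0.254
grasp_force: 81.1
```

Seated at the original height, with force on the walls. I'll open the claw and retreat.

Request:
step_arm(
  motion=[
    {"claw": 30,"delta_pos": [0,0,0],"turn": 0},
    {"claw": 50,"delta_pos": [0,0,0],"turn": 0},
    {"claw": 85,"delta_pos": [0,0,0],"turn": 0},
    {"claw": 85,"delta_pos": [0,0,0],"turn": 0},
    {"claw": 85,"delta_pos": [0,0,0],"turn": 0},
    {"claw": 85,"delta_pos": [0,0,0],"turn": 0},
    {"claw": 85,"delta_pos": [0,0,0],"turn": 0},
    {"claw": 85,"delta_pos": [0,0,0],"turn": 0},
  ],
)

```text
clock: 24.47
eef_pos: [507.3, -166.9, 90.5]
tcp_rot: [-3.142, -0.0, 3.039]
contact_force: [0.5, -0.7, -0.8]
opening: 0.995
grasp_force: 0.0
```

Request:
step_arm(
  motion=[
    {"claw": 85,"delta_pos": [0,0,-5],"turn": 0},
    {"claw": 85,"delta_pos": [0,0,-15],"turn": 0},
    {"claw": 85,"delta_pos": [0,0,-25],"turn": 0},
    {"claw": 85,"delta_pos": [0,0,-25],"turn": 0},
    {"claw": 85,"delta_pos": [0,0,-25],"turn": 0},
    {"claw": 85,"delta_pos": [0,0,-15],"turn": 0},
    {"claw": 85,"delta_pos": [0,0,0],"turn": 0},
    {"claw": 85,"delta_pos": [0,0,0],"turn": 0},
  ],
)

```text
clock: 25.13
eef_pos: [507.8, -167.0, 201.5]
tcp_rot: [-3.141, 0.002, 3.039]
contact_force: [0.5, -0.3, -0.7]
opening: 0.993
grasp_force: 0.0
```

```bash
python3 - <<'E'
from rig import *
from cam import *
s=sense();print(s["clock"],s["eef_pos"],s["contact_force"])
b=grab_frame("side")["img"];a=grab_frame("wrist")["img"]
c=np.hstack([cv2.resize(a,(480,300)),cv2.resize(b[130:230,330:430],(300,300))])
cv2.imwrite("pics/end.png",c[:,:,::-1])
E
```

```text
25.1333 [ 507.82892864 -167.02689208  201.45497999] [ 0.53000935 -0.25166637 -0.728683  ]
```

View pics/end.png

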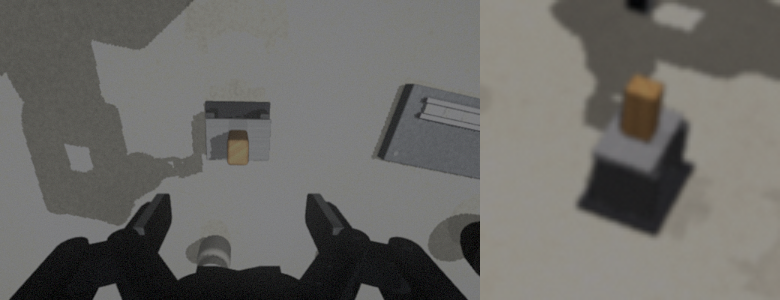

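The roller stands upright and seated in its rest (handle at (238,148) in the wrist view), and the gripper is clear of it. Handing in.

```bash
python3 -c "
from rig import *
print(sign_off())"
```

```text
the job is handed in; nothing more can be done
None
```

I handed the job in at about 25 s: all six strip sections look flush in the side camera, the wheel rode on the hard lips with force readings of about 20 N at most, and the roller is back upright in its rest with the gripper clear; the hand-in returned no verdict.

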